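# Bolt the knife box through its locking disc

## Robot

A 7-joint arm with a two-finger parallel gripper is mounted at the origin on a cart in front of the work surface, level with it; the furniture and walls round the work are solid. World frame = base frame: x ahead of the robot, y to its left, z up, the work surface at z = 0. Lengths are in m, angles in rad, forces in N, time in s.
With the tool pointing down it reaches from about 0.425 to 0.925 m from the base axis. Payload 6.8 kg.
Tool frame: the origin (TCP) lies on the centre line of the jaws, within the pads' length; the fingertips stand 19 mm ahead of it and the grasp point (between the pads) is the TCP; z points along the fingers, y is the line along which they close (so a half turn about z gives the same grasp; the last joint's range is limited). The gripper opens to 85 mm and grips with 20 to 120 N. Pads are 22 mm wide; open, the fingers measure 114 mm over their backs; the gripper's body (76 mm by 85 mm) begins 54 mm behind the grasp point. The pads swing forward as they close: fully open they stand 13 mm farther back than shut.
Start: joints at [1.171, 0.477, 0.022, 1.555, -0.011, 1.109, -0.083], TCP at [0.194, -0.646, 0.215] pointing down, gripper open.
Joint ranges: [-2.96, 2.96], [-0.34, 2.1], [-1.41, 1.46], [0.24, 2.44], [-1.37, 4.51], [0.17, 1.92], [-2.96, 2.96]. Speed limits (rad/s): [2.39, 2.39, 3.14, 3.14, 3.14, 3.14, 3.14].

## Interface

Orientations are given as a rotation vector (axis times angle).
In Python, from bench import r gives the robot as it stands. The module is installed in compiled form; this text tells all that it offers.
- The arm moves only by the tool arm_command, never from a script. Its argument "rows" is a list of rows, each an object of numbers: "fingers": the opening, from -1 (shut) to 1 (fully open); "x", "y", "z": the shift along the tool's x, y, z in m; "ax", "ay", "az": the turn, a rotation vector about the tool's x, y, z in degrees. In form: [{"fingers": .., "x": .., "y": .., "z": .., "ax": .., "ay": .., "az": ..}, ...]. A call has 1 to 10 rows; each row shifts and turns the commanded pose from where the row before left it, along the tool's axes as they then stand; what a row does not reach is not made up. A row lasts 1/12 s, in which the tool goes at most 41.7 mm and 7.16 degrees, less where a joint would pass 70% of its speed; a pose out of reach is approached as far as the arm can. A call is refused whole if a number of a shift passes 0.0417 or a number of a turn 7.16, either way. A call with a gripper value outside its range is refused whole. The fingers move at their own pace and stop on an object; "grip_force" is the grip in N (left out, the last holds). Time passes only in rows, so rows that do not move let the fingers close. It gives the time, the measured TCP pose, the force, the opening and the grip force at its end, in the units of the state.
- r.get_obs(): the state, without advancing time (a new reading comes with each control period).
- r.grab_frame(name): name is "scene" or "top"; returns a dict with "frame" (420x560x3 uint8, red, green, blue), "depth" (420x560 float32, m along the optical axis (not along the pixel's ray), 0 where there is no reading), "K" (3x3 intrinsics, pixels), "distortion" ([k1, k2, p1, p2, k3] as OpenCV has them; the pictures are not rectified), "world_from_camera" (4x4, takes a point from camera to world coordinates). Camera axes: x right, y down, z forward; pixel columns grow to the right and rows downward; lengths in m; the calibration is good to about 2 mm. A picture is of the moment at which its call begins.
- r.hand_in(): hands the job in; it is judged then, once.
The state is a dict: "clock": time; "joints": joint angles; "qvel": joint speeds; "tau": joint torques, N m; "tcp_pos": TCP position; "orientation": TCP orientation; "contact_force": force on the tool from outside, world axes, zero at the start; "moment": the same for the moment, N m; "grip_width": finger opening in m; "gripper_force": force on a finger pad.
Only numpy, scipy, OpenCV 4.12 (cv2) and the standard library are available. Lean on these libraries where they do the work, as an engineer would, in place of code of your own. Each camera call takes 0.05 s, during which the arm holds its last target. There are 200 camera calls.

## Task

Lock the knife box: push the white post round to turn the red locking disc until its slot lines up with the steel bolt, then push the bolt by its black tab through the disc and fully home in its catch. Only push with the fingertips: grip nothing, and leave the spice jar, the salt shaker and the small tin standing where they are.

Things in the scene. Friction and masses are not known exactly. Their poses are not given: they have to be found in the camera images.
- knife_box: low wooden knife box, fixed to the worktop, 150 (x) by 300 (y) by 75 mm (z); its lid is shut and stays so. Origin: centre of the underside; z up, so the flat top is at z = 75 mm. Its long axis is y. On the top, along the line x = 0, lie the bolt in its guide (y = +133 to 0), the red disc (centre y = -40) and the catch (y = -90). The bolt travels towards -y. All guide and catch parts end below 20 mm above the top.
- disc_axis (a point): point on the disc's upright turning axis, at the height of the disc's upper face (16 mm above the box top). The red disc is 64 mm across with one straight slot, 15 mm wide and open above, right across its middle; the bolt bar is 12 mm wide with a tapered nose. The disc blocks the bolt unless the slot lies along it; a nose that meets the slot within about 0.15 rad turns the disc true.
- lock_disc (a joint): turn of the locking disc in rad, growing counter-clockwise seen from above, range -0.3 to 3.44. The slot lies along the bolt (box y) at 0 and equally at pi = 3.14; either will do. It starts between 0.6 and 2.5. At angle a the post stands, seen from the disc's axis, in the box-frame direction (x, y) = (-cos a, -sin a). It turns stiffly (0.04 N m, about 2 N at the post) and stays where it is left.
- post_top (a point): centre of the top of the white upright post on the disc, 21 mm from the disc's axis: a round pin 11 mm across that stands 27 mm above the disc's upper face (the point is 43 mm above the box top). A white collar 15 mm across lies at its foot. Push it sideways from one side to turn the disc; pressing it on two opposite sides at once counts as gripping it.
- bolt (a joint): travel of the bolt in m towards the box's -y: at 0 fully drawn back, at 0.110 fully home against its stop, the nose through the catch. It starts between 0 and 0.010, its nose 6 to 16 mm short of the disc. It slides with a drag of about 2 N and stays where it is left.
- tab_top (a point): centre of the top of the bolt's black upright thumb tab, 43 mm above the box top; the tab is 26 mm wide (box x), 7 mm thick (box y, the travel direction) and 27 mm tall. To close the bolt push its +y face towards -y with the fingers all on that side; pressing both its +y and -y halves at once counts as gripping it. The tab ends 10 mm on the +y side of the box's middle, clear of the disc.
- nose_tip (a point): tip of the bolt's tapered nose, half-way up the bar (9.5 mm above the box top)
- catch (a point): centre of the hole in the steel catch beyond the disc, through which the nose passes at the end
- spice_jar: bystander: spice jar with a red cap, 45 mm across, 106 mm tall, loose on the worktop near one end of the box; origin: centre of its underside
- salt_shaker: bystander: grey and clear salt shaker, 44 mm across, 90 mm tall, loose on the worktop near the other end of the box; origin: centre of its underside
- small_tin: bystander: low food tin, 76 mm across, 58 mm tall, loose behind the box; origin: centre of its underside

How it is judged:
On the way:
1. the disc's slot lines up with the bolt ((value of joint lock_disc between -0.17 and 0.17 rad or value of joint lock_disc between 2.9716 and 3.3116 rad)), for 0.2 s.
At the end, for the whole second after the job is handed in: The bolt is within 6 mm of its full travel (joint above 0.104 of 0.110 m) and at rest, lying through the slot (disc within 0.12 rad of 0 or of pi); the spice jar, salt shaker and small tin stand upright (within 0.2 rad) within 20 mm of where they started (value of joint bolt above 0.104 m and (value of joint lock_disc between -0.12 and 0.12 rad or value of joint lock_disc between 3.0216 and 3.2616 rad) and velocity of joint bolt below 0.01 m/s and distance of each of spice_jar, salt_shaker, small_tin from where it was at the start of the episode below 0.02 m and angle between each of spice_jar, salt_shaker, small_tin's own z axis and vertical below 0.2 rad); the robot touches nothing.
It fails at once if a bystander is lifted, knocked over or moved by 20 mm or more (distance of any of spice_jar, salt_shaker, small_tin from where it was at the start of the episode above 0.02 m or angle between any of spice_jar, salt_shaker, small_tin's own z axis and vertical above 0.4 rad).
It fails at once if the post is gripped: the fingers press on two opposite sides of it at once (contact force between the fingers and post0 above 4 N and contact force between the fingers and post1 above 4 N).
It fails at once if the tab is gripped: the fingers press on two opposite sides of it at once (contact force between the fingers and tab0 above 4 N and contact force between the fingers and tab1 above 4 N).
It also fails if it takes over 54 s, if anything falls off the work surface, if the arm or the gripper's body presses on something with over 40 N, if the wrist force passes 120 N, or if a joint passes its speed limit or range.

## Working session

There is one attempt and no reset: what is moved stays moved. The work goes in short steps, Python scripts to look and compute and a tool call to move; the robot and the scene stay as the last step left them, time stands still between calls to the robot, and variables do not carry over. Pictures are saved under pics/ and viewed, at most 10 in all, crops included, and the job is handed in when it is done.

Besides the shell and the picture viewer there is one more tool, called as name(argument=value, ...), one argument or row to a line, values as JSON. arm_command: Moves the arm, as the interface text tells. Its arguments: {"type":"object","properties":{"rows":{"type":"array"},"grip_force":{"type":"number"}},"required":["rows"]}

```bash
mkdir -p pics; cat > h.py <<'E'
import numpy as np, cv2, pickle
from bench import r
def grab(n):
    f=r.grab_frame(n); pickle.dump(f,open(f'{n}.pkl','wb')); return f
def P(f,u,v,z=None):
    """pixel->world; z: plane height, else depth"""
    q=cv2.undistortPoints(np.array([[[u,v]]],float),f['K'],np.array(f['distortion'],float))[0,0]
    T=f['world_from_camera']; d=T[:3,:3]@np.array([q[0],q[1],1]); o=T[:3,3]
    if z is None: s=np.median(f['depth'][int(v)-1:int(v)+2,int(u)-1:int(u)+2])
    else: s=(z-o[2])/d[2]
    return o+s*d
E
python3 - <<'E'
from h import *
for n in('scene','top'):
    f=grab(n); cv2.imwrite(f'pics/{n}0.png',f['frame'][:,:,::-1]); print(n,f['world_from_camera'].round(3).tolist(),f['K'].round(0).tolist())
o=r.get_obs(); print(o)
E
```

```text
scene [[0.8, -0.427, 0.421, 0.168], [-0.599, -0.58, 0.552, -0.414], [0.009, -0.694, -0.72, 0.756], [0.0, 0.0, 0.0, 1.0]] [[391.0, 0.0, 281.0], [0.0, 391.0, 207.0], [0.0, 0.0, 1.0]]
top [[0.004, -0.995, 0.105, 0.429], [-1.0, -0.005, -0.01, 0.097], [0.011, -0.105, -0.994, 1.073], [0.0, 0.0, 0.0, 1.0]] [[423.0, 0.0, 271.0], [0.0, 423.0, 207.0], [0.0, 0.0, 1.0]]
{'clock': 0.1, 'joints': array([ 1.17088925,  0.47776302,  0.0222885 ,  1.55634579, -0.01149349,
        1.1093529 , -0.08307721]), 'qvel': array([ 0.00164067, -0.00162914,  0.00114118, -0.00190257, -0.00061097,
        0.00135107, -0.00093571]), 'tau': array([ 4.77766778e-03, -5.97757030e+01,  1.61354240e+00, -2.81953937e+01,
        1.27327902e-02,  4.99716887e-03, -1.04128017e-05]), 'tcp_pos': array([ 0.19403546, -0.64590231,  0.21359425]), 'orientation': array([-3.10650580e+00, -4.56643050e-01,  5.67208723e-04]), 'contact_force': array([ 0.14860169, -0.02440481, -0.89746312]), 'moment': array([-0.01341342,  0.01342122,  0.04848998]), 'gripper_force': 0.0, 'grip_width': 0.0852217166373641}
```

View pics/scene0.png

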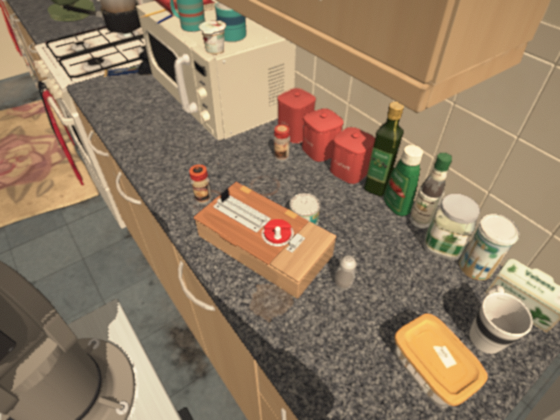

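View pics/top0.png

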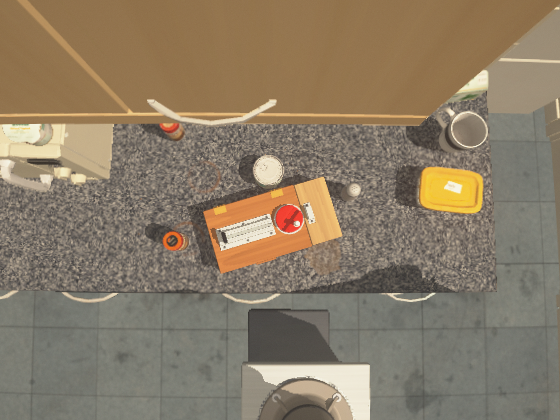

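The top view shows the box at about (272,225), disc at (289,219), tab near (224,238), jar (174,240), shaker (353,190) and tin (268,170). Next I'll enlarge.

```bash
python3 - <<'E'
from h import *
a=pickle.load(open('top.pkl','rb'));b=pickle.load(open('scene.pkl','rb'))
A=cv2.resize(a['frame'][170:280,195:350],None,fx=5,fy=5,interpolation=cv2.INTER_CUBIC)
B=cv2.resize(b['frame'][180:300,190:345],None,fx=5,fy=5,interpolation=cv2.INTER_CUBIC)
cv2.imwrite('pics/A.png',A[:,:,::-1]);cv2.imwrite('pics/B.png',B[:,:,::-1])
for n,u,v in(('top box',320,200),('top left',215,255),('worktop',350,260),('jar',174,240),('shaker',353,190),('tin',268,170),('cab',300,60),('handle',210,118)): print(n,P(a,u,v).round(3))
E
```

```text
top box [ 0.552 -0.029  0.076]
top left [0.421 0.219 0.073]
worktop [ 0.409 -0.113  0.   ]
jar [0.455 0.309 0.107]
shaker [ 0.575 -0.105  0.089]
tin [0.628 0.095 0.056]
cab [0.625 0.064 0.659]
handle [0.625 0.182 0.468]
```

View pics/A.png

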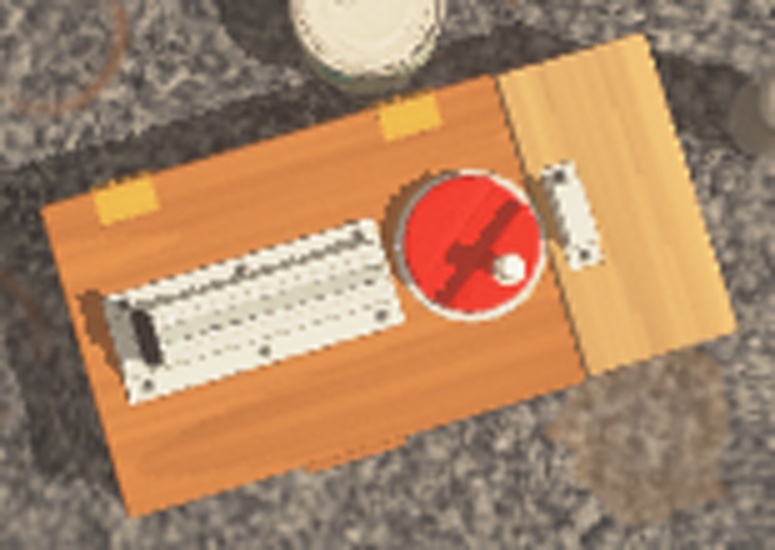

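View pics/B.png

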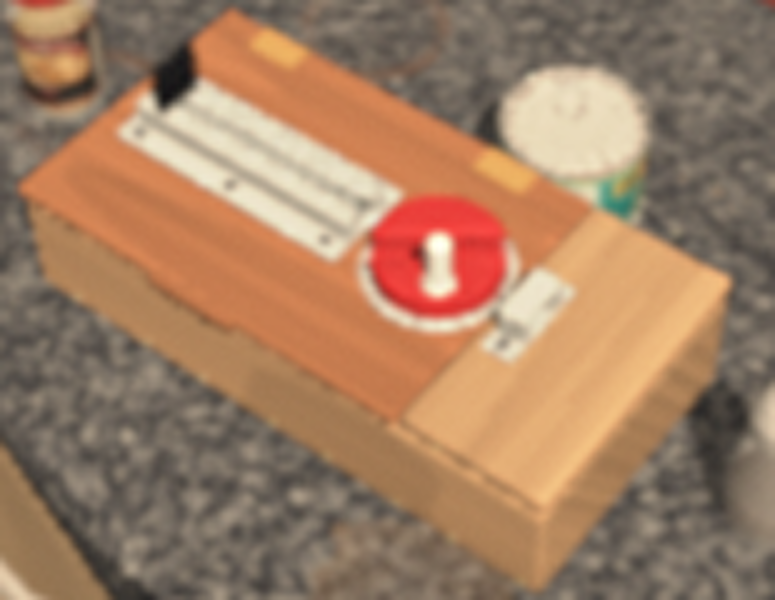

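The crops show box corners A(42,207),(645,37),(735,328),(132,515); disc (471,245), post top (512,266), tab top (147,335). B shows the post top at (438,243), tab top at (177,62) and disc centre near (437,255).

```bash
cat >> h.py <<'E'
def tri(fa,pa,fb,pb):
    L=[]
    for f,p in((fa,pa),(fb,pb)):
        o=f['world_from_camera'][:3,3]; d=P(f,*p,z=0)-o; L.append((o,d/np.linalg.norm(d)))
    M=sum(np.eye(3)-np.outer(d,d) for o,d in L); c=sum((np.eye(3)-np.outer(d,d))@o for o,d in L)
    return np.linalg.solve(M,c)
E
python3 - <<'E'
from h import *
a=pickle.load(open('top.pkl','rb'));b=pickle.load(open('scene.pkl','rb'))
ca=lambda u,v:(195+(u+.5)/5-.5,170+(v+.5)/5-.5)
cb=lambda u,v:(190+(u+.5)/5-.5,180+(v+.5)/5-.5)
C=[P(a,*ca(*p),z=.075) for p in((42,207),(645,37),(735,328),(132,515))]
D=[P(b,*cb(*p),z=.075) for p in((232,10),(730,283),(543,508),(20,188))]
for Q in(C,D):
    c=sum(Q)/4; e=(Q[0]-Q[1]+Q[3]-Q[2]); yaw=np.arctan2(-e[0],e[1])
    print('centre',c.round(4),'yaw',yaw.round(4),[np.linalg.norm(Q[i]-Q[i-1]).round(3) for i in range(4)])
disc=P(a,*ca(471,245),z=.091); print('disc',disc, P(b,*cb(437,255),z=.091))
post=tri(a,ca(512,266),b,cb(438,243)); tab=tri(a,ca(147,332),b,cb(177,62))
print('post',post,P(a,*ca(512,266),z=.118),P(b,*cb(438,243),z=.118)); print('tab',tab,P(a,*ca(147,332),z=.118))
Rz=lambda t:np.array([[np.cos(t),-np.sin(t)],[np.sin(t),np.cos(t)]])
c=(sum(C)+0)/4
for n,p in(('disc',disc),('post',P(a,*ca(512,266),z=.118)),('tab',P(a,*ca(147,332),z=.118)),('catch',P(a,*ca(572,215),z=.09))):
    print(n,'in box',(Rz(-yaw)@(p-c)[:2]).round(4))
E
```

```text
centre [0.4954 0.0839 0.075 ] yaw 0.2926 [np.float64(0.151), np.float64(0.299), np.float64(0.145), np.float64(0.297)]
centre [0.4948 0.0823 0.075 ] yaw 0.2909 [np.float64(0.154), np.float64(0.299), np.float64(0.149), np.float64(0.298)]
disc [0.50632298 0.04646801 0.091     ] [0.50409216 0.04175304 0.091     ]
post [0.49501291 0.02912952 0.11714918] [0.49475317 0.02930751 0.118     ] [0.49478738 0.02843894 0.118     ]
tab [0.46424889 0.19419593 0.11472565] [0.46418873 0.19383407 0.118     ]
disc in box [-0.0003 -0.039 ]
post in box [-0.0163 -0.0522]
tab in box [0.0016 0.1142]
catch in box [-0.0001 -0.0884]
```

Box yaw is about 0.292 with centre (0.495, 0.083). The post is at box (-16, -52) mm, so a ≈ 0.64 and the disc needs about 0.64 rad clockwise. The tool axes already match the box: tool x = box x, tool y = -box y. I'll shut the fingers and travel to above the -y side of the post.

arm_command(
  rows=[
    {"fingers":-1,"x":0.016,"y":-0.017},
    {"fingers":-1,"x":0.016,"y":-0.017},
    {"fingers":-1,"x":0.016,"y":-0.017},
    {"fingers":-1,"x":0.016,"y":-0.017},
    {"fingers":-1,"x":0.016,"y":-0.017},
    {"fingers":-1,"x":0.016,"y":-0.017},
    {"fingers":-1,"x":0.016,"y":-0.017},
    {"fingers":-1,"x":0.016,"y":-0.017},
    {"fingers":-1,"x":0.016,"y":-0.017},
    {"fingers":-1,"x":0.016,"y":-0.017},
  ],
)

```text
validation failed for argument at $.ro...
```

arm_command(
  rows=[
    {"fingers":-1,"x":0.016,"y":-0.017},
    {"fingers":-1,"x":0.016,"y":-0.017},
    {"fingers":-1,"x":0.016,"y":-0.017},
    {"fingers":-1,"x":0.016,"y":-0.017},
    {"fingers":-1,"x":0.016,"y":-0.017},
    {"fingers":-1,"x":0.016,"y":-0.017},
    {"fingers":-1,"x":0.016,"y":-0.017},
    {"fingers":-1,"x":0.016,"y":-0.017},
    {"fingers":-1,"x":0.016,"y":-0.017},
    {"fingers":-1,"x":0.016,"y":-0.017},
  ],
)

```text
validation failed for argument at $.ro...
```

arm_command(
  rows=[
    {"fingers":-1,"x":0.016,"y":-0.017},
    {"fingers":-1,"x":0.016,"y":-0.017},
    {"fingers":-1,"x":0.016,"y":-0.017},
    {"fingers":-1,"x":0.016,"y":-0.017},
    {"fingers":-1,"x":0.016,"y":-0.017},
    {"fingers":-1,"x":0.016,"y":-0.017},
    {"fingers":-1,"x":0.016,"y":-0.017},
    {"fingers":-1,"x":0.016,"y":-0.017},
    {"fingers":-1},
    {"fingers":-1},
  ],
)

```text
validation failed for argument at $.ro...
```

arm_command(
  rows=[
    {"fingers":-1,"x":0.016,"y":-0.017,"z":0,"ax":0,"ay":0,"az":0},
    {"fingers":-1,"x":0.016,"y":-0.017,"z":0,"ax":0,"ay":0,"az":0},
  ],
)

```text
clock: 0.27
tcp_pos: [0.2138, -0.6047, 0.2136]
orientation: [-3.108, -0.452, 0.002]
contact_force: [1.0, 0.6, 1.2]
grip_width: 0.0641
gripper_force: 0.0
```

arm_command(
  rows=[
    {"fingers":-1,"x":0.016,"y":-0.017,"z":0,"ax":0,"ay":0,"az":0},
    {"fingers":-1,"x":0.016,"y":-0.017,"z":0,"ax":0,"ay":0,"az":0},
    {"fingers":-1,"x":0.016,"y":-0.017,"z":0,"ax":0,"ay":0,"az":0},
    {"fingers":-1,"x":0.016,"y":-0.017,"z":0,"ax":0,"ay":0,"az":0},
    {"fingers":-1,"x":0.016,"y":-0.017,"z":0,"ax":0,"ay":0,"az":0},
    {"fingers":-1,"x":0.016,"y":-0.017,"z":0,"ax":0,"ay":0,"az":0},
    {"fingers":-1,"x":0.016,"y":-0.017,"z":0,"ax":0,"ay":0,"az":0},
    {"fingers":-1,"x":0.016,"y":-0.017,"z":0,"ax":0,"ay":0,"az":0},
    {"fingers":-1,"x":0.016,"y":-0.017,"z":0,"ax":0,"ay":0,"az":0},
    {"fingers":-1,"x":0.016,"y":-0.017,"z":0,"ax":0,"ay":0,"az":0},
  ],
)

```text
clock: 1.1
tcp_pos: [0.3195, -0.3946, 0.2142]
orientation: [-3.108, -0.457, 0.001]
contact_force: [0.1, -0.5, 0.1]
grip_width: -0.0002
gripper_force: 0.0
```

arm_command(
  rows=[
    {"fingers":-1,"x":0.016,"y":-0.017,"z":0,"ax":0,"ay":0,"az":0},
    {"fingers":-1,"x":0.016,"y":-0.017,"z":0,"ax":0,"ay":0,"az":0},
    {"fingers":-1,"x":0.016,"y":-0.017,"z":0,"ax":0,"ay":0,"az":0},
    {"fingers":-1,"x":0.016,"y":-0.017,"z":0,"ax":0,"ay":0,"az":0},
    {"fingers":-1,"x":0.016,"y":-0.017,"z":0,"ax":0,"ay":0,"az":0},
    {"fingers":-1,"x":0.016,"y":-0.017,"z":0,"ax":0,"ay":0,"az":0},
    {"fingers":-1,"x":0.016,"y":-0.017,"z":0,"ax":0,"ay":0,"az":0},
    {"fingers":-1,"x":0.016,"y":-0.017,"z":0,"ax":0,"ay":0,"az":0},
    {"fingers":-1,"x":0,"y":0,"z":0,"ax":0,"ay":0,"az":0},
    {"fingers":-1,"x":0,"y":0,"z":0,"ax":0,"ay":0,"az":0},
  ],
)

```text
clock: 1.93
tcp_pos: [0.4032, -0.2277, 0.2144]
orientation: [-3.107, -0.461, 0.0]
contact_force: [0.0, -1.1, 0.7]
grip_width: -0.0001
gripper_force: 0.0
```

arm_command(
  rows=[
    {"fingers":-1,"x":0.0156,"y":-0.0183,"z":0,"ax":0,"ay":0,"az":0},
    {"fingers":-1,"x":0.0156,"y":-0.0183,"z":0,"ax":0,"ay":0,"az":0},
    {"fingers":-1,"x":0.0156,"y":-0.0183,"z":0,"ax":0,"ay":0,"az":0},
    {"fingers":-1,"x":0.0156,"y":-0.0183,"z":0,"ax":0,"ay":0,"az":0},
    {"fingers":-1,"x":0.0156,"y":-0.0183,"z":0,"ax":0,"ay":0,"az":0},
    {"fingers":-1,"x":0.0156,"y":-0.0183,"z":0,"ax":0,"ay":0,"az":0},
    {"fingers":-1,"x":0.0156,"y":-0.0183,"z":0,"ax":0,"ay":0,"az":0},
    {"fingers":-1,"x":0.0156,"y":-0.0183,"z":0,"ax":0,"ay":0,"az":0},
    {"fingers":-1,"x":0.0156,"y":-0.0183,"z":0,"ax":0,"ay":0,"az":0},
    {"fingers":-1,"x":0.0156,"y":-0.0183,"z":0,"ax":0,"ay":0,"az":0},
  ],
)

```text
clock: 2.77
tcp_pos: [0.4998, -0.0093, 0.2142]
orientation: [3.108, 0.453, -0.001]
contact_force: [1.0, 0.7, -0.6]
grip_width: 0.0004
gripper_force: 0.0
```

arm_command(
  rows=[
    {"fingers":-1,"x":0,"y":0,"z":0.018,"ax":0,"ay":0,"az":0},
    {"fingers":-1,"x":0,"y":0,"z":0.018,"ax":0,"ay":0,"az":0},
    {"fingers":-1,"x":0,"y":0,"z":0.018,"ax":0,"ay":0,"az":0},
    {"fingers":-1,"x":0,"y":0,"z":0,"ax":0,"ay":0,"az":0},
    {"fingers":-1,"x":0,"y":0,"z":0,"ax":0,"ay":0,"az":0},
  ],
)

```text
clock: 3.18
tcp_pos: [0.4988, -0.0099, 0.1598]
orientation: [-3.109, -0.454, 0.004]
contact_force: [-0.3, -0.7, 1.0]
grip_width: 0.0002
gripper_force: 0.0
```

```bash
cat >> h.py <<'E'
c0=np.array([.4952,.0832]); yaw=.292
def box(p):
    d=np.asarray(p)[:2]-c0; return np.array([np.cos(yaw)*d[0]+np.sin(yaw)*d[1],-np.sin(yaw)*d[0]+np.cos(yaw)*d[1]])*1000
E
python3 - <<'E'
from h import *
o=r.get_obs(); print(o['tcp_pos'],box(o['tcp_pos']),o['orientation'],o['joints'].round(2))
I=[]
for n,(u,v) in(('scene',(170,120)),('top',(190,150))):
    f=grab(n); I.append(cv2.resize(f['frame'][v:v+150,u:u+190],None,fx=2.1,fy=2.8,interpolation=cv2.INTER_CUBIC))
cv2.imwrite('pics/c1.png',np.hstack(I)[:,:,::-1])
E
```

```text
[ 0.49884065 -0.00988346  0.1598306 ] [-23.30922039 -90.19126825] [-3.10852338 -0.4543299   0.00406873] [ 0.24  0.29 -0.41  2.    0.14  0.89 -1.52]
```

View pics/c1.png

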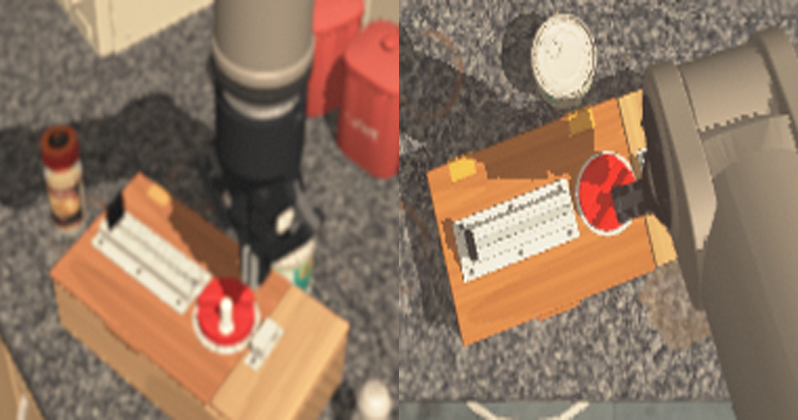

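The scene half shows the closed fingertips (~(250,280)) just beyond the post (~(225,315)), still above the box; the top view agrees. Now down 37 mm (tip ≈ 0.104), then sweep slowly toward box +y.

arm_command(
  rows=[
    {"fingers":-1,"x":0,"y":0,"z":0.013,"ax":0,"ay":0,"az":0},
    {"fingers":-1,"x":0,"y":0,"z":0.012,"ax":0,"ay":0,"az":0},
    {"fingers":-1,"x":0,"y":0,"z":0.012,"ax":0,"ay":0,"az":0},
    {"fingers":-1,"x":0,"y":0,"z":0,"ax":0,"ay":0,"az":0},
    {"fingers":-1,"x":0,"y":0,"z":0,"ax":0,"ay":0,"az":0},
  ],
)

```text
clock: 3.7
tcp_pos: [0.5, -0.009, 0.1242]
orientation: [3.108, 0.456, 0.001]
contact_force: [-0.4, 0.3, -0.4]
grip_width: -0.0
gripper_force: 0.0
```

arm_command(
  rows=[
    {"fingers":-1,"x":0,"y":-0.003,"z":0,"ax":0,"ay":0,"az":0},
    {"fingers":-1,"x":0,"y":-0.003,"z":0,"ax":0,"ay":0,"az":0},
    {"fingers":-1,"x":0,"y":-0.003,"z":0,"ax":0,"ay":0,"az":0},
    {"fingers":-1,"x":0,"y":-0.003,"z":0,"ax":0,"ay":0,"az":0},
    {"fingers":-1,"x":0,"y":-0.003,"z":0,"ax":0,"ay":0,"az":0},
    {"fingers":-1,"x":0,"y":-0.003,"z":0,"ax":0,"ay":0,"az":0},
  ],
)

```text
clock: 4.2
tcp_pos: [0.4944, 0.009, 0.1237]
orientation: [3.108, 0.457, 0.001]
contact_force: [-0.5, -0.6, 0.1]
grip_width: -0.0002
gripper_force: 0.0
```

arm_command(
  rows=[
    {"fingers":-1,"x":0,"y":-0.002,"z":0,"ax":0,"ay":0,"az":0},
    {"fingers":-1,"x":0,"y":-0.002,"z":0,"ax":0,"ay":0,"az":0},
    {"fingers":-1,"x":0,"y":-0.002,"z":0,"ax":0,"ay":0,"az":0},
    {"fingers":-1,"x":0,"y":0,"z":0,"ax":0,"ay":0,"az":0},
    {"fingers":-1,"x":0,"y":0,"z":0,"ax":0,"ay":0,"az":0},
  ],
)

```text
clock: 4.62
tcp_pos: [0.4927, 0.0144, 0.1235]
orientation: [3.108, 0.457, -0.0]
contact_force: [0.5, 0.1, -0.2]
grip_width: -0.0
gripper_force: 0.0
```

```bash
python3 - <<'E'
from h import *
o=r.get_obs(); print(o['tcp_pos'],box(o['tcp_pos']),o['contact_force'])
I=[]
for n,(u,v) in(('scene',(225,190)),('top',(195,170))):
    f=grab(n); I.append(cv2.resize(f['frame'][v:v+100,u:u+100],None,fx=4,fy=4,interpolation=cv2.INTER_CUBIC))
cv2.imwrite('pics/c2.png',np.hstack(I)[:,:,::-1])
E
```

```text
[0.49271625 0.01436828 0.12348609] [-22.19307235 -65.20308039] [ 0.54278034  0.14890058 -0.15529504]
```

View pics/c2.png

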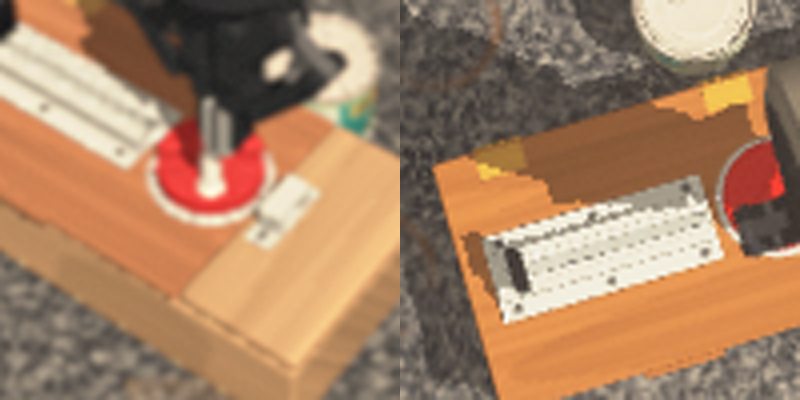

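The fingertips (scene crop ~(215,150)) look just at the post (~(210,175)), with no force yet. The finger is thinner than assumed, so I'll keep pushing in small steps.

arm_command(
  rows=[
    {"fingers":-1,"x":0,"y":-0.002,"z":0,"ax":0,"ay":0,"az":0},
    {"fingers":-1,"x":0,"y":-0.002,"z":0,"ax":0,"ay":0,"az":0},
    {"fingers":-1,"x":0,"y":-0.002,"z":0,"ax":0,"ay":0,"az":0},
    {"fingers":-1,"x":0,"y":-0.002,"z":0,"ax":0,"ay":0,"az":0},
    {"fingers":-1,"x":0,"y":0,"z":0,"ax":0,"ay":0,"az":0},
    {"fingers":-1,"x":0,"y":0,"z":0,"ax":0,"ay":0,"az":0},
  ],
)

```text
clock: 5.22
tcp_pos: [0.4904, 0.0222, 0.1235]
orientation: [3.108, 0.457, 0.0]
contact_force: [0.8, -0.1, 0.3]
grip_width: 0.0
gripper_force: 0.0
```

```bash
python3 - <<'E'
from h import *
o=r.get_obs(); print(o['tcp_pos'],box(o['tcp_pos']),o['contact_force'])
f=grab('scene'); cv2.imwrite('pics/c3.png',cv2.resize(f['frame'][200:265,240:320],None,fx=9,fy=9,interpolation=cv2.INTER_CUBIC)[:,:,::-1])
E
```

```text
[0.4904102  0.02218118 0.12353498] [-22.15242496 -57.05706886] [ 0.77240981 -0.10754237  0.30663398]
```

View pics/c3.png

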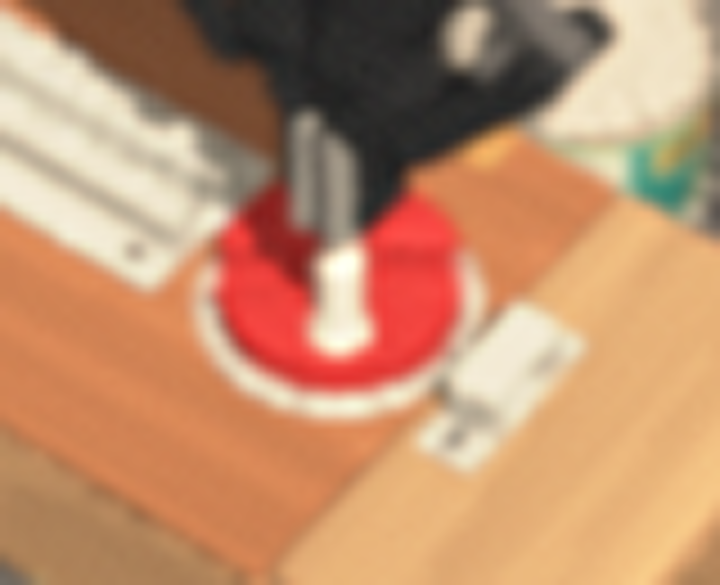

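The post top is still at px (278,228), so it hasn't moved, while the fingertips (px ~(276,225)) are above or behind it. I'll check their true 3D position from depth.

```bash
python3 - <<'E'
from h import *
f=pickle.load(open('scene.pkl','rb'))
for n,u,v in(('padL',273.5,220),('padLtip',274,224),('padR',277.5,220),('padRtip',278,225),('tipend',277.5,226),('post',278,229),('post',278,233),('dark',284,222)):
    p=P(f,u,v); print(n,p.round(4),box(p).round(1))
import numpy as np
T=np.linalg.inv(f['world_from_camera'])
t=r.get_obs()['tcp_pos']
for dz in(0,.006,.019):
    q=T[:3,:3]@(t-[0,0,dz])+T[:3,3]; print(dz,cv2.projectPoints(q[None],np.zeros(3),np.zeros(3),f['K'],np.array(f['distortion']))[0].ravel())
E
```

```text
padL [0.4811 0.0227 0.1584] [-30.9 -53.8]
padLtip [0.4808 0.0206 0.1482] [-31.8 -55.8]
padR [0.4836 0.0124 0.1661] [-31.5 -64.5]
padRtip [0.4852 0.0127 0.1494] [-29.9 -64.7]
tipend [0.4844 0.0134 0.1461] [-30.4 -63.7]
post [0.4946 0.0253 0.1184] [-17.2 -55.2]
post [0.4934 0.0237 0.1075] [-18.8 -56.5]
dark [0.4977 0.0088 0.1538] [-19.  -71.9]
0 [277.33937211 229.26739922]
0.006 [277.33564679 231.09910008]
0.019 [277.32773295 235.00304034]
```

Depth puts the fingertip at z ≈ 0.146, about 40 mm higher than the stated 19 mm ahead would give, and the unmoved post agrees with that. I'll back off in y, lower by 15 mm, and measure again.

arm_command(
  rows=[
    {"fingers":-1,"x":0,"y":0.006,"z":0,"ax":0,"ay":0,"az":0},
    {"fingers":-1,"x":0,"y":0.006,"z":0,"ax":0,"ay":0,"az":0},
    {"fingers":-1,"x":0,"y":0.006,"z":0,"ax":0,"ay":0,"az":0},
    {"fingers":-1,"x":0,"y":0.005,"z":0,"ax":0,"ay":0,"az":0},
    {"fingers":-1,"x":0,"y":0,"z":0.005,"ax":0,"ay":0,"az":0},
    {"fingers":-1,"x":0,"y":0,"z":0.005,"ax":0,"ay":0,"az":0},
    {"fingers":-1,"x":0,"y":0,"z":0.005,"ax":0,"ay":0,"az":0},
    {"fingers":-1,"x":0,"y":0,"z":0,"ax":0,"ay":0,"az":0},
    {"fingers":-1,"x":0,"y":0,"z":0,"ax":0,"ay":0,"az":0},
  ],
)

```text
clock: 6.02
tcp_pos: [0.4965, 0.0003, 0.1079]
orientation: [-3.108, -0.458, 0.002]
contact_force: [0.3, -0.1, -0.2]
grip_width: 0.0
gripper_force: 0.0
```

```bash
cat >> h.py <<'E'
def tips(f):
    """print per image row, around the fingers, box-frame depth points standing over the box top"""
    for v in range(204,246,2):
        L=[]
        for u in range(268,300,3):
            p=P(f,u,v); b=box(p); L.append('%4d/%4d/%3d'%(b[0],b[1],p[2]*1000))
        print(v,*L)
E
python3 - <<'E'
from h import *
o=r.get_obs(); print(o['tcp_pos'],box(o['tcp_pos']),o['contact_force'])
f=grab('scene'); cv2.imwrite('pics/c4.png',cv2.resize(f['frame'][190:255,240:320],None,fx=9,fy=9,interpolation=cv2.INTER_CUBIC)[:,:,::-1])
tips(f)
E
```

```text
[4.96533699e-01 2.94562161e-04 1.07926423e-01] [-22.58859077 -79.7799846 ] [ 0.32364725 -0.10296571 -0.15971627]
204  -33/ -42/200  -28/ -46/199  -23/ -49/196  -41/ -70/223  -37/ -74/223  -32/ -78/221  -31/ -84/225  -35/ -94/234  -31/ -98/233  -31/-105/237  -32/-111/242
206  -32/ -41/193  -30/ -47/195   63/  16/ 77  -38/ -68/215  -37/ -74/218  -31/ -77/215  -39/ -90/229  -38/ -96/232  -33/ -99/230  -32/-105/232  -32/-112/237
208  -32/ -41/187  -32/ -48/192   59/  14/ 75  -38/ -68/209  -36/ -73/211  -31/ -77/209  -40/ -90/225  -40/ -97/229  -34/-100/226  -32/-106/228  -31/-112/231
210   44/  20/ 77  -33/ -49/187  -28/ -53/186  -38/ -68/203  -37/ -74/206  -31/ -77/204  -40/ -91/220  -40/ -98/224  -33/-100/219  -32/-106/222  -31/-112/226
212   40/  17/ 76  -32/ -49/180  -31/ -55/184  -38/ -68/198  -38/ -75/202  -32/ -78/199  -37/ -89/211  -40/ -97/218  -33/-100/213  -32/-106/216  -31/-112/219
214   35/  13/ 76  -33/ -49/175  -32/ -56/179  -37/ -67/191  -37/ -75/196  -30/ -77/191  -37/ -89/205  -38/ -97/211  -32/ -99/207  -31/-106/211   76/ -44/ 78
216   29/   8/ 76   33/   3/ 76  -33/ -
[... 1630 characters left out ...]
-30/ -85/130    0/ -72/ 90   12/ -72/ 78    4/ -85/ 95    8/ -90/ 95
238  -31/ -38/ 89  -28/ -44/ 91  -25/ -50/ 92  -22/ -56/ 93  -17/ -60/ 92  -12/ -65/ 91   -8/ -70/ 91    1/ -71/ 81    6/ -76/ 79    0/ -88/ 95    4/ -93/ 94
240  -30/ -37/ 81  -30/ -46/ 87  -27/ -52/ 89  -24/ -58/ 90  -20/ -63/ 90  -14/ -67/ 87   -9/ -71/ 84    0/ -73/ 78   -7/ -86/ 94   -4/ -91/ 95    0/ -96/ 93
242  -33/ -40/ 78  -30/ -46/ 80  -28/ -52/ 83  -24/ -58/ 84  -20/ -63/ 83  -15/ -68/ 82   -9/ -71/ 77   -4/ -76/ 77  -12/ -89/ 95   -8/ -94/ 94    4/ -94/ 81
244  -36/ -42/ 76  -33/ -48/ 77  -29/ -53/ 77  -26/ -59/ 79  -22/ -64/ 79  -17/ -68/ 77  -12/ -74/ 76   -8/ -79/ 76  -13/ -90/ 89  -11/ -96/ 91    1/ -96/ 78
```

View pics/c4.png

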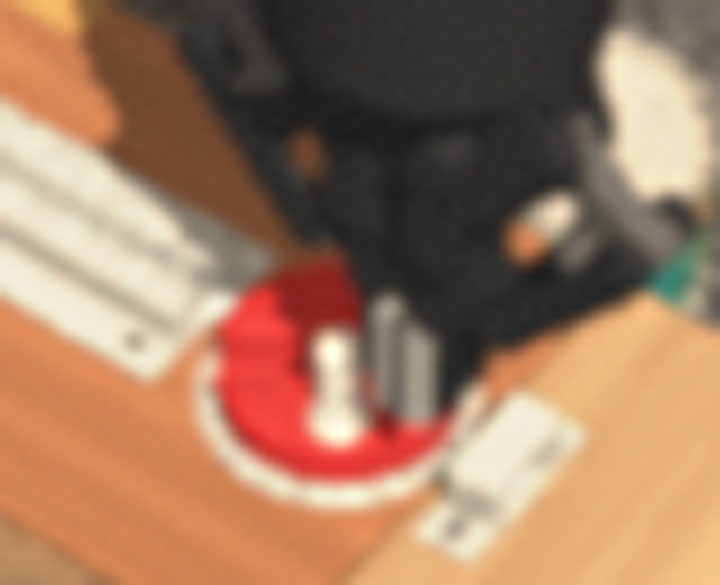

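Now the fingertip bottom is at z ≈ 0.130 with the reported TCP at 0.108, so the tip sits about 22 mm above the TCP. The fingers span box y ≈ -93 to -68, correctly behind the post. I'll go down 26 mm (tip ≈ 0.104) and push.

arm_command(
  rows=[
    {"fingers":-1,"x":0,"y":0,"z":0.006,"ax":0,"ay":0,"az":0},
    {"fingers":-1,"x":0,"y":0,"z":0.006,"ax":0,"ay":0,"az":0},
    {"fingers":-1,"x":0,"y":0,"z":0.005,"ax":0,"ay":0,"az":0},
    {"fingers":-1,"x":0,"y":0,"z":0.005,"ax":0,"ay":0,"az":0},
    {"fingers":-1,"x":0,"y":0,"z":0.004,"ax":0,"ay":0,"az":0},
    {"fingers":-1,"x":0,"y":0,"z":0,"ax":0,"ay":0,"az":0},
    {"fingers":-1,"x":0,"y":0,"z":0,"ax":0,"ay":0,"az":0},
  ],
)

```text
clock: 6.65
tcp_pos: [0.4969, -0.0, 0.0822]
orientation: [-3.108, -0.457, 0.001]
contact_force: [-0.3, 0.6, -0.5]
grip_width: 0.0001
gripper_force: 0.0
```

```bash
python3 - <<'E'
from h import *
o=r.get_obs(); print(o['tcp_pos'],box(o['tcp_pos']),o['contact_force'])
f=grab('scene')
for v in range(228,256,2):
    print(v,*['%4d/%4d/%3d'%(*box(P(f,u,v)),P(f,u,v)[2]*1000) for u in (277,280,283,286,289,292)])
E
```

```text
[ 4.96860222e-01 -4.30078329e-05  8.21827637e-02] [-22.37306504 -80.19726087] [-0.28738581  0.61670291 -0.45527327]
228  -17/ -52/119  -33/ -72/148  -31/ -78/151  -33/ -87/158  -36/ -96/168  -23/ -95/154
230  -19/ -54/117  -33/ -72/143  -31/ -78/144  -32/ -87/152  -33/ -94/157  -26/ -97/153
232  -19/ -54/110  -26/ -67/126  -31/ -78/138  -33/ -87/146  -32/ -94/151  -28/ -99/150
234  -20/ -54/104  -27/ -68/120  -31/ -79/132  -33/ -87/139  -32/ -94/144  -28/ -99/144
236  -20/ -55/ 97  -28/ -69/116  -31/ -79/126  -31/ -86/131  -28/ -91/132  -23/ -96/130
238  -22/ -56/ 93  -19/ -62/ 95  -31/ -79/119  -31/ -86/125  -28/ -92/126  -21/ -95/121
240  -24/ -58/ 90  -20/ -63/ 90  -31/ -79/113  -30/ -86/117  -27/ -91/118  -21/ -95/114
242  -25/ -58/ 84  -21/ -63/ 84  -30/ -78/105  -31/ -86/111  -27/ -91/111  -13/ -89/ 95
244  -26/ -59/ 79  -21/ -64/ 78  -18/ -69/ 78  -30/ -86/104  -15/ -83/ 86  -13/ -90/ 89
246  -29/ -61/ 76  -25/ -66/ 76  -20/ -71/ 76  -16/ -76/ 75  -15/ -83/ 79  -13/ -90/ 82
248  -33/ -64/ 76  -29/ -70/ 76  -23/ -74/ 73  -22/ -80/ 77  -19/ -87/ 79  -16/ -92/ 80
250  -37/ -67/ 75  -33/ -73/ 76  -29/ -78/ 75  -26/ -84/ 77  -22/ -89/ 77  -20/ -95/ 79
252  -41/ -70/ 75  -37/ -76/ 75  -34/ -81/ 76  -30/ -86/ 76  -26/ -92/ 76  -23/ -97/ 77
254  -45/ -73/ 74  -42/ -79/ 76  -38/ -84/ 75  -34/ -90/ 76  -30/ -95/ 75  -28/-101/ 78
```

Tip z ≈ 0.104, as intended. Pushing.

arm_command(
  rows=[
    {"fingers":-1,"x":0,"y":-0.002,"z":0,"ax":0,"ay":0,"az":0},
    {"fingers":-1,"x":0,"y":-0.002,"z":0,"ax":0,"ay":0,"az":0},
    {"fingers":-1,"x":0,"y":-0.002,"z":0,"ax":0,"ay":0,"az":0},
    {"fingers":-1,"x":0,"y":-0.002,"z":0,"ax":0,"ay":0,"az":0},
    {"fingers":-1,"x":0,"y":-0.002,"z":0,"ax":0,"ay":0,"az":0},
    {"fingers":-1,"x":0,"y":-0.002,"z":0,"ax":0,"ay":0,"az":0},
    {"fingers":-1,"x":0,"y":-0.002,"z":0,"ax":0,"ay":0,"az":0},
    {"fingers":-1,"x":0,"y":-0.002,"z":0,"ax":0,"ay":0,"az":0},
  ],
)

```text
clock: 7.37
tcp_pos: [0.4912, 0.0127, 0.0823]
orientation: [3.106, 0.453, -0.005]
contact_force: [-3.6, -7.6, 2.7]
grip_width: -0.0001
gripper_force: 3.2
```

arm_command(
  rows=[
    {"fingers":-1,"x":0,"y":-0.002,"z":0,"ax":0,"ay":0,"az":0},
    {"fingers":-1,"x":0,"y":-0.001,"z":0,"ax":0,"ay":0,"az":0},
    {"fingers":-1,"x":0,"y":0,"z":0,"ax":0,"ay":0,"az":0},
    {"fingers":-1,"x":0,"y":0,"z":0,"ax":0,"ay":0,"az":0},
  ],
)

```text
clock: 7.7
tcp_pos: [0.4908, 0.0172, 0.0822]
orientation: [3.107, 0.456, -0.003]
contact_force: [-1.0, -4.5, 0.1]
grip_width: 0.0002
gripper_force: 1.6
```

```bash
python3 - <<'E'
from h import *
o=r.get_obs(); print(o['tcp_pos'],box(o['tcp_pos']),o['contact_force'])
f=grab('scene'); cv2.imwrite('pics/c5.png',cv2.resize(f['frame'][200:265,240:320],None,fx=9,fy=9,interpolation=cv2.INTER_CUBIC)[:,:,::-1])
E
```

```text
[0.49075432 0.01719376 0.08219817] [-23.2585888  -61.93242974] [-0.95243301 -4.52894508  0.0514349 ]
```

View pics/c5.png

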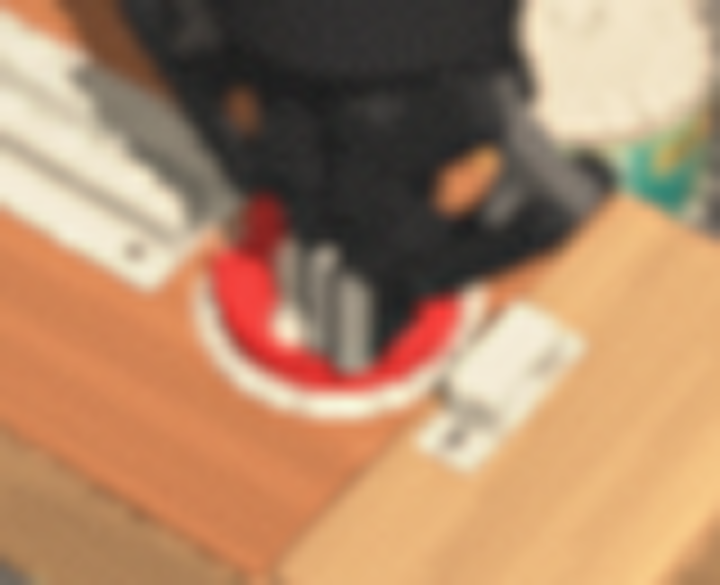

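The disc is turning: the post foot moved from crop (340,335) to about (288,330). I'll convert that to an angle.

```bash
python3 - <<'E'
from h import *
f=pickle.load(open('scene.pkl','rb'))
q=lambda u,v:(240+(u+.5)/9-.5,200+(v+.5)/9-.5)
for p in((340,335),(288,330)): 
    w=box(P(f,*q(*p),z=.096)); print(w, np.arctan2(-(w[1]+40),-w[0]))
for v in range(224,242,2): print(v,*['%4d/%4d/%3d'%(*box(P(f,u,v)),P(f,u,v)[2]*1000) for u in range(266,284,2)])
E
```

```text
[-20.51449163 -55.98094115] 0.6618088725243984
[-26.81969164 -44.9567369 ] 0.18275488671496487
224    6/  -3/ 77    2/ -11/ 86    4/ -16/ 88  -35/ -53/149  -34/ -57/151  -31/ -60/151  -34/ -67/158  -38/ -76/168  -36/ -79/168
226    0/  -7/ 79    1/ -13/ 82    3/ -17/ 83  -33/ -52/141  -35/ -58/146  -31/ -61/145  -32/ -66/150  -34/ -72/155  -33/ -77/158
228  -13/ -19/ 92   -2/ -16/ 80    0/ -19/ 80  -22/ -43/118  -33/ -56/137  -31/ -60/138  -33/ -67/145  -34/ -73/150  -33/ -77/151
230  -18/ -22/ 93  -15/ -26/ 92  -12/ -29/ 93  -25/ -45/115  -29/ -53/125  -33/ -61/134  -31/ -66/136  -34/ -73/143  -32/ -76/144
232  -21/ -25/ 91  -19/ -29/ 92  -17/ -33/ 93  -25/ -44/108  -29/ -54/119  -32/ -61/127  -32/ -66/131  -30/ -70/131  -29/ -74/134
234  -26/ -28/ 91  -24/ -32/ 92  -21/ -36/ 92  -25/ -45/102  -29/ -53/112  -33/ -62/122  -32/ -67/125  -30/ -70/125  -28/ -74/125
236  -30/ -31/ 90  -28/ -36/ 91  -26/ -40/ 92  -25/ -44/ 95  -23/ -49/ 96  -32/ -61/114  -33/ -67/119  -30/ -70/118  -28/ -74/120
238  -29/ -31/ 82  -30/ -37/ 88  -30/ -43/ 91  -27/ -46/ 92  -25/ -50/ 93  -33/ -61/108  -33/ -67/112  -30/ -70/112  -29/ -74/114
240  -31/ -32/ 78  -30/ -37/ 81  -30/ -43/ 85  -29/ -48/ 88  -27/ -52/ 89  -25/ -56/ 89  -32/ -66/105  -30/ -70/105  -23/ -70/ 98
```

The post centre is now at about box (-21, -42), a ≈ 0.1; 2 mm more.

arm_command(
  rows=[
    {"fingers":-1,"x":0,"y":-0.001,"z":0,"ax":0,"ay":0,"az":0},
    {"fingers":-1,"x":0,"y":-0.001,"z":0,"ax":0,"ay":0,"az":0},
    {"fingers":-1,"x":0,"y":0,"z":0,"ax":0,"ay":0,"az":0},
    {"fingers":-1,"x":0,"y":0,"z":0,"ax":0,"ay":0,"az":0},
    {"fingers":-1,"x":0,"y":0,"z":0,"ax":0,"ay":0,"az":0},
  ],
)

```text
clock: 8.17
tcp_pos: [0.4912, 0.0205, 0.0826]
orientation: [-3.108, -0.457, -0.001]
contact_force: [-0.3, -2.8, -1.2]
grip_width: 0.0001
gripper_force: 1.0
```

arm_command(
  rows=[
    {"fingers":-1,"x":0,"y":0.006,"z":0,"ax":0,"ay":0,"az":0},
    {"fingers":-1,"x":0,"y":0.008,"z":0,"ax":0,"ay":0,"az":0},
    {"fingers":-1,"x":0,"y":0.006,"z":-0.01,"ax":0,"ay":0,"az":0},
    {"fingers":-1,"x":0,"y":0,"z":-0.02,"ax":0,"ay":0,"az":0},
    {"fingers":-1,"x":0,"y":0,"z":-0.02,"ax":0,"ay":0,"az":0},
    {"fingers":-1,"x":0,"y":0,"z":0,"ax":0,"ay":0,"az":0},
    {"fingers":-1,"x":0,"y":0,"z":0,"ax":0,"ay":0,"az":0},
  ],
)

```text
clock: 8.75
tcp_pos: [0.4983, 0.0006, 0.1342]
orientation: [3.108, 0.455, 0.006]
contact_force: [-0.7, 0.5, -0.5]
grip_width: 0.0002
gripper_force: 0.0
```

```bash
python3 - <<'E'
from h import *
o=r.get_obs(); print(o['tcp_pos'],box(o['tcp_pos']),o['contact_force'])
f=grab('scene'); cv2.imwrite('pics/c6.png',cv2.resize(f['frame'][200:265,240:320],None,fx=9,fy=9,interpolation=cv2.INTER_CUBIC)[:,:,::-1])
for v in range(222,242,2): print(v,*['%4d/%4d/%3d'%(*box(P(f,u,v)),P(f,u,v)[2]*1000) for u in range(266,284,2)])
E
```

```text
[0.49829048 0.00060294 0.13420201] [-20.81739735 -79.99038225] [-0.69970074  0.52491736 -0.49785551]
222   11/   0/ 78   13/  -3/ 77    8/ -13/ 90    9/ -18/ 92   11/ -22/ 92   15/ -25/ 91   17/ -29/ 92   19/ -33/ 92  -30/ -75/166
224    6/  -3/ 77    8/  -7/ 79    7/ -14/ 84    8/ -19/ 87    8/ -24/ 90   10/ -29/ 92   12/ -32/ 92   15/ -36/ 92  -30/ -75/160
226   -1/  -9/ 82    2/ -12/ 80    4/ -16/ 81  -18/ -40/118    4/ -27/ 89    7/ -30/ 88    9/ -35/ 90   10/ -39/ 91   11/ -44/ 94
228  -13/ -19/ 93  -10/ -22/ 92  -23/ -38/115  -22/ -43/118  -18/ -45/115    7/ -31/ 82    8/ -36/ 84    8/ -41/ 88    9/ -46/ 90
230  -17/ -21/ 91  -15/ -26/ 92  -25/ -39/111  -24/ -44/113  -20/ -46/111    2/ -34/ 81    6/ -37/ 80    8/ -42/ 82    8/ -47/ 85
232  -22/ -25/ 92  -19/ -29/ 91  -25/ -39/104  -24/ -44/107  -20/ -46/104   -8/ -43/ 92    1/ -41/ 81    3/ -45/ 81    6/ -48/ 81
234  -26/ -29/ 91  -24/ -33/ 93  -24/ -39/ 97  -24/ -44/100  -20/ -46/ 98  -14/ -47/ 93  -10/ -50/ 92   -8/ -54/ 92    1/ -52/ 81
236  -29/ -31/ 88  -29/ -36/ 93  -26/ -40/ 93  -25/ -44/ 94  -21/ -47/ 93  -17/ -50/ 91  -14/ -53/ 91  -12/ -57/ 92  -10/ -61/ 92
238  -30/ -31/ 83  -31/ -38/ 89  -29/ -42/ 90  -27/ -46/ 92  -24/ -50/ 91  -21/ -53/ 91  -19/ -56/ 91  -16/ -60/ 91  -14/ -64/ 92
240  -31/ -33/ 79  -31/ -38/ 82  -30/ -43/ 85  -29/ -48/ 87  -27/ -51/ 88  -25/ -56/ 90  -23/ -60/ 90  -19/ -62/ 89  -17/ -66/ 89
```

View pics/c6.png

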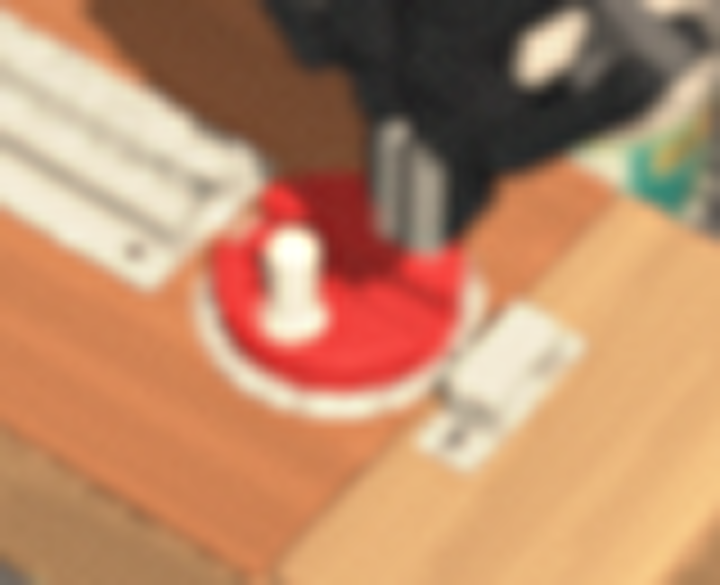

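The post now stands at crop (291,242) and the slot appears to run along the bolt.

```bash
python3 - <<'E'
from h import *
f=pickle.load(open('scene.pkl','rb'))
for u,v in((341,255),(291,242)):
    w=box(P(f,240+(u+.5)/9-.5,200+(v+.5)/9-.5,z=.118)); print(w,np.arctan2(-(w[1]+40),-w[0]))
X=[]
for v in range(215,246):
  for u in range(262,292):
    p=P(f,u,v); b=box(p)
    if .0775<p[2]<.0835 and abs(b[0])<9 and -66<b[1]<-14: X.append(b)
X=np.array(X); print(len(X)); 
for y in range(-66,-14,8):
    k=X[(X[:,1]>=y)&(X[:,1]<y+8)]; 
    if len(k): print(y,len(k),k[:,0].min().round(1),k[:,0].max().round(1))
print(box(P(pickle.load(open('top.pkl','rb')),0,0,z=.1)))
E
```

```text
[-15.13794966 -52.21557834] 0.6789647978633186
[-19.03622391 -40.16580952] 0.0087099904891293
50
-66 10 3.0 8.9
-58 10 1.8 8.5
-50 11 1.7 8.9
-42 12 -0.1 8.6
-34 3 2.8 7.0
-18 4 -0.0 6.6
[739.18397709 504.34879488]
```

Disc angle ≈ 0.01. Next: over the top to the +y side of the tab.

arm_command(
  rows=[
    {"fingers":-1,"x":0.002,"y":-0.02,"z":-0.01,"ax":0,"ay":0,"az":0},
    {"fingers":-1,"x":0.002,"y":-0.024,"z":-0.01,"ax":0,"ay":0,"az":0},
    {"fingers":-1,"x":0.002,"y":-0.027,"z":0,"ax":0,"ay":0,"az":0},
    {"fingers":-1,"x":0.003,"y":-0.027,"z":0,"ax":0,"ay":0,"az":0},
    {"fingers":-1,"x":0.003,"y":-0.027,"z":0,"ax":0,"ay":0,"az":0},
    {"fingers":-1,"x":0.003,"y":-0.027,"z":0,"ax":0,"ay":0,"az":0},
    {"fingers":-1,"x":0.003,"y":-0.027,"z":0,"ax":0,"ay":0,"az":0},
    {"fingers":-1,"x":0.003,"y":-0.027,"z":0,"ax":0,"ay":0,"az":0},
    {"fingers":-1,"x":0,"y":-0.026,"z":0,"ax":0,"ay":0,"az":0},
    {"fingers":-1,"x":0,"y":0,"z":0,"ax":0,"ay":0,"az":0},
  ],
)

```text
clock: 9.63
tcp_pos: [0.4478, 0.2349, 0.1522]
orientation: [-3.103, -0.468, 0.001]
contact_force: [0.2, -0.2, 0.6]
grip_width: 0.0001
gripper_force: 0.0
```

arm_command(
  rows=[
    {"fingers":-1,"x":0,"y":0,"z":0.01,"ax":0,"ay":0,"az":0},
    {"fingers":-1,"x":0,"y":0,"z":0.01,"ax":0,"ay":0,"az":0},
    {"fingers":-1,"x":0,"y":0,"z":0,"ax":0,"ay":0,"az":0},
  ],
)

```text
clock: 9.88
tcp_pos: [0.4489, 0.2266, 0.1295]
orientation: [3.106, 0.454, -0.007]
contact_force: [-0.2, -0.9, -1.1]
grip_width: 0.0002
gripper_force: 0.0
```

```bash
python3 - <<'E'
from h import *
o=r.get_obs(); print(o['tcp_pos'],box(o['tcp_pos']),o['contact_force'],o['joints'].round(2))
I=[]
f=grab('scene'); cv2.imwrite('pics/c7.png',cv2.resize(f['frame'][140:240,190:320],None,fx=6,fy=6,interpolation=cv2.INTER_CUBIC)[:,:,::-1])
E
```

```text
[0.44892381 0.22655222 0.12953116] [ -3.05078161 150.60557105] [-0.21914777 -0.8778434  -1.11411826] [-0.17  0.35 -0.51  2.01  0.23  0.84 -2.08]
```

View pics/c7.png

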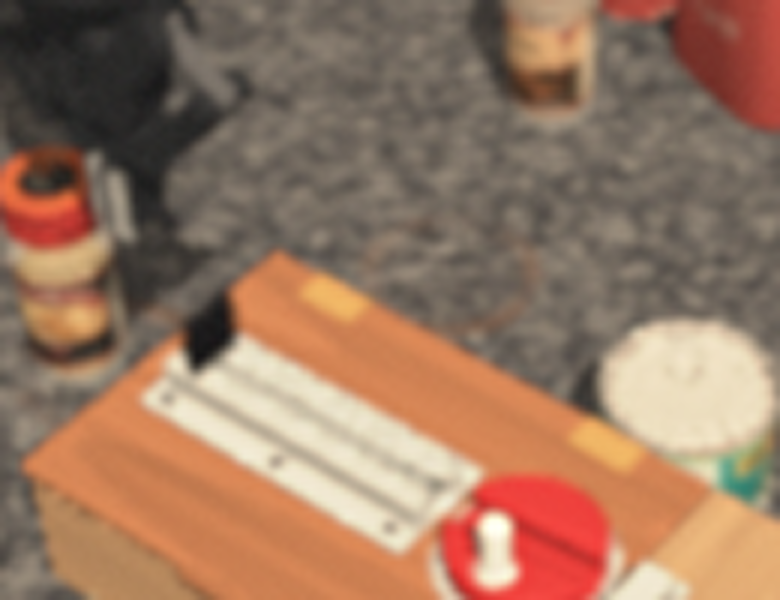

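The disc slot runs along the bolt and the post is at crop (495,530). The fingers' pale pads end at about crop (118,238), left of the tab (210,330) and near the jar's cap (45,190). I'll use depth to check clearance and jar position before going down.

```bash
python3 - <<'E'
from h import *
f=pickle.load(open('scene.pkl','rb'))
for v in range(160,206,3): print(v,*['%4d/%4d/%3d'%(*box(P(f,u,v)),P(f,u,v)[2]*1000) for u in range(192,232,4)])
E
```

```text
160  126/ 376/  2  133/ 365/  3   -8/ 172/190  -13/ 152/203  -17/ 133/215   -2/ 138/202    2/ 131/203  -13/ 100/228  -12/  90/233  191/ 289/  2
163  117/ 366/  1  123/ 356/  2  131/ 347/  1  -13/ 153/194  -13/ 140/200   -7/ 133/200  -13/ 114/213  -12/ 102/219  171/ 286/  5  182/ 281/  0
166   29/ 255/105   33/ 243/108   39/ 235/108   -8/ 161/178  -14/ 141/192  -12/ 129/197  -12/ 116/204  155/ 288/  3  164/ 280/  1  171/ 271/  1
169   19/ 244/107   25/ 235/108   31/ 227/108   35/ 216/111  -13/ 144/181   -7/ 137/180    2/ 135/175  147/ 281/  0  153/ 270/  2  160/ 261/  2
172   10/ 235/108   18/ 228/106   23/ 219/107   28/ 211/108  -12/ 146/171   -7/ 139/170    2/ 136/166  136/ 271/  2  144/ 261/  1  151/ 253/  0
175    5/ 230/104   10/ 221/105   16/ 213/105   27/ 211/ 99  -13/ 147/162   -9/ 138/164    0/ 136/157  127/ 262/  2  133/ 252/  2  140/ 243/  2
178    5/ 233/ 92    8/ 220/ 98   15/ 214/ 96   24/ 209/ 92   38/ 211/ 81   -7/ 142/151  111/ 263/  1  117/ 252/  2  125/ 244/  1  130/ 234/  2
181    6/ 236/ 80    7/ 222/ 87   14/ 215/ 86   24/ 211/ 81   39/ 214/ 68   93/ 262/  2  101
[... 503 characters left out ...]
  4/ 228/ 43    9/ 218/ 46   18/ 213/ 41   28/ 209/ 36   57/ 227/  2   65/ 220/  1   70/ 209/  3   -3/ 113/116    8/ 112/108
196   16/ 264/  2    3/ 229/ 32    9/ 220/ 33   16/ 212/ 32   27/ 210/ 24   49/ 220/  2   57/ 212/  0   -9/ 121/107   -4/ 112/108    8/ 113/ 98
199    9/ 258/  0    5/ 235/ 16    8/ 221/ 23   15/ 213/ 21   26/ 210/ 15   40/ 211/  2   -1/ 146/ 76   -6/ 126/ 91   -6/ 112/ 99    4/ 110/ 91
202    1/ 248/  0    5/ 237/  3    7/ 222/ 11   13/ 214/ 11   23/ 209/  6  -15/ 146/ 76   -9/ 138/ 76  -12/ 120/ 89   -9/ 111/ 92   -1/ 105/ 90
205   -7/ 239/  1   -1/ 230/  2    5/ 222/  1   11/ 213/  2  -28/ 147/ 76  -22/ 139/ 76  -19/ 129/ 79  -13/ 121/ 80  -13/ 107/ 88  -10/  97/ 92
```

Tip z ≈ 0.151 (TCP + 22 mm again), the fingers span y 136–165, the tab's +y face is at about 119 and the jar starts at 206. That's clear, so down 48 mm.

arm_command(
  rows=[
    {"fingers":-1,"x":0.003,"y":0,"z":0.01,"ax":0,"ay":0,"az":0},
    {"fingers":-1,"x":0,"y":0,"z":0.01,"ax":0,"ay":0,"az":0},
    {"fingers":-1,"x":0,"y":0,"z":0.01,"ax":0,"ay":0,"az":0},
    {"fingers":-1,"x":0,"y":0,"z":0.01,"ax":0,"ay":0,"az":0},
    {"fingers":-1,"x":0,"y":0,"z":0.006,"ax":0,"ay":0,"az":0},
    {"fingers":-1,"x":0,"y":0,"z":0,"ax":0,"ay":0,"az":0},
    {"fingers":-1,"x":0,"y":0,"z":0,"ax":0,"ay":0,"az":0},
  ],
)

```text
clock: 10.52
tcp_pos: [0.4527, 0.23, 0.086]
orientation: [3.108, 0.457, -0.002]
contact_force: [0.6, -0.3, -0.0]
grip_width: 0.0004
gripper_force: 0.0
```

arm_command(
  rows=[
    {"fingers":-1,"x":0,"y":0.005,"z":0,"ax":0,"ay":0,"az":0},
    {"fingers":-1,"x":0,"y":0.005,"z":0,"ax":0,"ay":0,"az":0},
    {"fingers":-1,"x":0,"y":0.004,"z":0,"ax":0,"ay":0,"az":0},
    {"fingers":-1,"x":0,"y":0.004,"z":0,"ax":0,"ay":0,"az":0},
    {"fingers":-1,"x":0,"y":0.004,"z":0,"ax":0,"ay":0,"az":0},
    {"fingers":-1,"x":0,"y":0.004,"z":0,"ax":0,"ay":0,"az":0},
    {"fingers":-1,"x":0,"y":0.004,"z":0,"ax":0,"ay":0,"az":0},
    {"fingers":-1,"x":0,"y":0,"z":0,"ax":0,"ay":0,"az":0},
  ],
)

```text
clock: 11.18
tcp_pos: [0.4621, 0.2004, 0.0866]
orientation: [3.108, 0.455, 0.001]
contact_force: [-0.3, -0.4, -0.1]
grip_width: 0.0001
gripper_force: 0.0
```

```bash
python3 - <<'E'
from h import *
o=r.get_obs(); print(o['tcp_pos'],box(o['tcp_pos']),o['contact_force'])
f=grab('scene')
for v in range(178,214,3): print(v,*['%4d/%4d/%3d'%(*box(P(f,u,v)),P(f,u,v)[2]*1000) for u in range(208,248,4)])
E
```

```text
[0.46211639 0.20037881 0.08661817] [  2.0488618 121.7423566] [-0.25571554 -0.3601586  -0.11740393]
178   44/ 218/ 73  101/ 268/  5   -8/ 127/160  -13/ 108/173   -4/ 104/169    9/ 106/158   -8/  75/188   -9/  63/195   -1/  58/192  158/ 197/  2
181   39/ 214/ 68   94/ 262/  1   -9/ 127/151   -9/ 114/158   -6/ 104/161   -1/  97/162   -9/  75/180   -7/  65/183  142/ 198/  1  149/ 189/  2
184   35/ 211/ 62   84/ 253/  3   91/ 244/  3   -9/ 115/148   -6/ 105/152   -8/  90/161   -8/  77/169   67/ 141/ 77   74/ 134/ 76  138/ 180/  3
187   33/ 211/ 53   76/ 246/  1   81/ 235/  3   -7/ 119/135   -4/ 109/138   -8/  91/151   53/ 142/ 76   60/ 135/ 75   66/ 126/ 76   70/ 117/ 78
190   31/ 210/ 44   67/ 236/  2   74/ 228/  1   -6/ 121/123   -3/ 111/127    4/ 106/124   45/ 136/ 75   51/ 127/ 76   57/ 119/ 76   62/ 110/ 78
193   29/ 210/ 35   58/ 229/  1   65/ 219/  2   -7/ 122/115   -4/ 112/118    0/ 103/119    9/ 100/114   43/ 120/ 76   49/ 112/ 76   56/ 105/ 75
196   27/ 210/ 25   49/ 219/  2   57/ 212/  0   10/ 144/ 77  -11/ 105/117   -3/ 100/115    8/  99/105   35/ 113/ 76   42/ 106/ 75   46/  97/ 77
199   26/ 210/ 15   41/ 212/  1   -1/ 146/ 75   -6/ 126/ 91   -1/ 118/ 92   -5/  99/107    6/  98/ 98   26/ 105/ 78   33/  99/ 75   38/  90/ 76
202   23/ 209/  6  -15/ 146/ 76  -10/ 138/ 77  -12/ 121/ 89   -8/ 111/ 91   -6/ 100/ 97    4/  97/ 89    8/  88/ 92   22/  89/ 80   31/  84/ 76
205  -28/ 147/ 76  -23/ 139/ 77  -18/ 130/ 78  -13/ 121/ 79  -12/ 108/ 87   -9/  98/ 91   -2/  91/ 89    2/  83/ 89    7/  75/ 90   12/  67/ 91
208  -35/ 141/ 75  -30/ 132/ 76  -25/ 123/ 78  -20/ 115/ 78  -15/ 107/ 79  -12/  95/ 85  -10/  84/ 90   -6/  75/ 92    0/  69/ 90    5/  60/ 92
211  -43/ 133/ 76  -37/ 125/ 77  -31/ 117/ 76  -26/ 109/ 77  -22/ 100/ 79  -16/  92/ 80  -14/  82/ 84  -11/  71/ 89   -7/  62/ 91    0/  55/ 89
```

The tab moved from y ≈ 112 to 99, so the bolt is sliding. I'll keep pushing, checking force as the nose enters the disc.

arm_command(
  rows=[
    {"fingers":-1,"x":0,"y":0.003,"z":0,"ax":0,"ay":0,"az":0},
    {"fingers":-1,"x":0,"y":0.003,"z":0,"ax":0,"ay":0,"az":0},
    {"fingers":-1,"x":0,"y":0.003,"z":0,"ax":0,"ay":0,"az":0},
    {"fingers":-1,"x":0,"y":0.003,"z":0,"ax":0,"ay":0,"az":0},
    {"fingers":-1,"x":0,"y":0.003,"z":0,"ax":0,"ay":0,"az":0},
    {"fingers":-1,"x":0,"y":0.003,"z":0,"ax":0,"ay":0,"az":0},
  ],
)

```text
clock: 11.73
tcp_pos: [0.4668, 0.184, 0.0865]
orientation: [-3.108, -0.457, 0.0]
contact_force: [-0.5, 2.5, 0.5]
grip_width: -0.0001
gripper_force: 1.2
```

arm_command(
  rows=[
    {"fingers":-1,"x":0,"y":0.003,"z":0,"ax":0,"ay":0,"az":0},
    {"fingers":-1,"x":0,"y":0.003,"z":0,"ax":0,"ay":0,"az":0},
    {"fingers":-1,"x":0,"y":0.003,"z":0,"ax":0,"ay":0,"az":0},
    {"fingers":-1,"x":0,"y":0.003,"z":0,"ax":0,"ay":0,"az":0},
    {"fingers":-1,"x":0,"y":0.003,"z":0,"ax":0,"ay":0,"az":0},
    {"fingers":-1,"x":0,"y":0.003,"z":0,"ax":0,"ay":0,"az":0},
  ],
)

```text
clock: 12.23
tcp_pos: [0.4721, 0.1665, 0.0865]
orientation: [-3.108, -0.457, -0.0]
contact_force: [-0.9, 1.9, 0.5]
grip_width: -0.0005
gripper_force: 1.2
```

arm_command(
  rows=[
    {"fingers":-1,"x":0,"y":0.003,"z":0,"ax":0,"ay":0,"az":0},
    {"fingers":-1,"x":0,"y":0.003,"z":0,"ax":0,"ay":0,"az":0},
    {"fingers":-1,"x":0,"y":0.003,"z":0,"ax":0,"ay":0,"az":0},
    {"fingers":-1,"x":0,"y":0.003,"z":0,"ax":0,"ay":0,"az":0},
    {"fingers":-1,"x":0,"y":0.003,"z":0,"ax":0,"ay":0,"az":0},
    {"fingers":-1,"x":0,"y":0.003,"z":0,"ax":0,"ay":0,"az":0},
    {"fingers":-1,"x":0,"y":0.003,"z":0,"ax":0,"ay":0,"az":0},
    {"fingers":-1,"x":0,"y":0.003,"z":0,"ax":0,"ay":0,"az":0},
  ],
)

```text
clock: 12.9
tcp_pos: [0.479, 0.1435, 0.0865]
orientation: [-3.108, -0.457, -0.0]
contact_force: [0.5, 3.0, -0.4]
grip_width: 0.0001
gripper_force: 1.1
```

arm_command(
  rows=[
    {"fingers":-1,"x":0,"y":0.003,"z":0,"ax":0,"ay":0,"az":0},
    {"fingers":-1,"x":0,"y":0.003,"z":0,"ax":0,"ay":0,"az":0},
    {"fingers":-1,"x":0,"y":0.003,"z":0,"ax":0,"ay":0,"az":0},
    {"fingers":-1,"x":0,"y":0.003,"z":0,"ax":0,"ay":0,"az":0},
    {"fingers":-1,"x":0,"y":0.003,"z":0,"ax":0,"ay":0,"az":0},
    {"fingers":-1,"x":0,"y":0.003,"z":0,"ax":0,"ay":0,"az":0},
    {"fingers":-1,"x":0,"y":0.003,"z":0,"ax":0,"ay":0,"az":0},
    {"fingers":-1,"x":0,"y":0.003,"z":0,"ax":0,"ay":0,"az":0},
  ],
)

```text
clock: 13.57
tcp_pos: [0.486, 0.1206, 0.0865]
orientation: [-3.108, -0.457, -0.0]
contact_force: [0.6, 2.7, -0.5]
grip_width: -0.0001
gripper_force: 1.2
```

```bash
python3 - <<'E'
from h import *
o=r.get_obs(); print(o['tcp_pos'],box(o['tcp_pos']),o['contact_force'])
E
```

```text
[0.48600109 0.12060519 0.0865384 ] [ 1.95824059 38.46990189] [ 0.56193739  2.69807712 -0.47688401]
```

Steady 2–3 N; about 10 mm left. I'll go on until the stop shows as a force rise.

arm_command(
  rows=[
    {"fingers":-1,"x":0,"y":0.002,"z":0,"ax":0,"ay":0,"az":0},
    {"fingers":-1,"x":0,"y":0.002,"z":0,"ax":0,"ay":0,"az":0},
    {"fingers":-1,"x":0,"y":0.002,"z":0,"ax":0,"ay":0,"az":0},
    {"fingers":-1,"x":0,"y":0.001,"z":0,"ax":0,"ay":0,"az":0},
    {"fingers":-1,"x":0,"y":0.001,"z":0,"ax":0,"ay":0,"az":0},
    {"fingers":-1,"x":0,"y":0,"z":0,"ax":0,"ay":0,"az":0},
  ],
)

```text
clock: 14.07
tcp_pos: [0.4882, 0.1129, 0.0865]
orientation: [3.108, 0.456, 0.0]
contact_force: [1.2, 1.1, 0.9]
grip_width: 0.0004
gripper_force: 0.7
```

arm_command(
  rows=[
    {"fingers":-1,"x":0,"y":0.001,"z":0,"ax":0,"ay":0,"az":0},
    {"fingers":-1,"x":0,"y":0.001,"z":0,"ax":0,"ay":0,"az":0},
    {"fingers":-1,"x":0,"y":0,"z":0,"ax":0,"ay":0,"az":0},
  ],
)

```text
clock: 14.32
tcp_pos: [0.4887, 0.1111, 0.0865]
orientation: [3.108, 0.456, -0.0]
contact_force: [0.5, 2.2, -0.6]
grip_width: -0.0003
gripper_force: 0.9
```

arm_command(
  rows=[
    {"fingers":-1,"x":0,"y":0.001,"z":0,"ax":0,"ay":0,"az":0},
    {"fingers":-1,"x":0,"y":0.001,"z":0,"ax":0,"ay":0,"az":0},
    {"fingers":-1,"x":0,"y":0,"z":0,"ax":0,"ay":0,"az":0},
  ],
)

```text
clock: 14.57
tcp_pos: [0.4888, 0.1108, 0.0866]
orientation: [-3.106, -0.458, 0.0]
contact_force: [-0.9, 6.7, 0.3]
grip_width: 0.0002
gripper_force: 3.2
```

arm_command(
  rows=[
    {"fingers":-1,"x":0,"y":0.001,"z":0,"ax":0,"ay":0,"az":0},
    {"fingers":-1,"x":0,"y":0.001,"z":0,"ax":0,"ay":0,"az":0},
    {"fingers":-1,"x":0,"y":0,"z":0,"ax":0,"ay":0,"az":0},
  ],
)

```text
clock: 14.82
tcp_pos: [0.4888, 0.1107, 0.0866]
orientation: [-3.104, -0.46, 0.001]
contact_force: [-1.6, 9.9, 0.2]
grip_width: 0.0001
gripper_force: 5.5
```

```bash
python3 - <<'E'
from h import *
o=r.get_obs(); print(o['tcp_pos'],box(o['tcp_pos']),o['contact_force'])
E
```

```text
[0.48880786 0.11068898 0.08658163] [ 1.7916383  28.16546645] [-1.63496014  9.92591869  0.23772883]
```

The stop is reached at y = 28.2, exactly where expected. Back off, rise, and check by depth.

arm_command(
  rows=[
    {"fingers":-1,"x":0,"y":-0.008,"z":0,"ax":0,"ay":0,"az":0},
    {"fingers":-1,"x":0,"y":-0.012,"z":0,"ax":0,"ay":0,"az":0},
    {"fingers":-1,"x":0,"y":0,"z":-0.02,"ax":0,"ay":0,"az":0},
    {"fingers":-1,"x":0,"y":0,"z":-0.03,"ax":0,"ay":0,"az":0},
    {"fingers":-1,"x":0,"y":0,"z":-0.03,"ax":0,"ay":0,"az":0},
    {"fingers":-1,"x":0,"y":-0.03,"z":-0.02,"ax":0,"ay":0,"az":0},
    {"fingers":-1,"x":0,"y":0,"z":0,"ax":0,"ay":0,"az":0},
    {"fingers":-1,"x":0,"y":0,"z":0,"ax":0,"ay":0,"az":0},
    {"fingers":-1,"x":0,"y":0,"z":0,"ax":0,"ay":0,"az":0},
    {"fingers":-1,"x":0,"y":0,"z":0,"ax":0,"ay":0,"az":0},
  ],
)

```text
clock: 15.65
tcp_pos: [0.4748, 0.1538, 0.1853]
orientation: [3.107, 0.455, -0.004]
contact_force: [0.2, -0.5, -0.6]
grip_width: -0.0
gripper_force: 0.0
```

```bash
python3 - <<'E'
from h import *
o=r.get_obs(); print(o['tcp_pos'],o['contact_force'],abs(o['qvel']).max())
f=grab('scene'); t=[];q=[];B=[]
for v in range(160,260):
  for u in range(200,310):
    p=P(f,u,v); b=box(p)
    if .112<p[2]<.121 and abs(b[0])<40 and -70<b[1]<130: (t if b[1]>-5 else q).append(b)
    if .086<p[2]<.09 and abs(b[0])<5: B.append(b[1])
print('tab',np.mean(t,0),np.min(t,0),np.max(t,0),len(t)); 
if q: print('post',np.mean(q,0),len(q))
T=np.linalg.inv(f['world_from_camera'])
# jar, shaker: tops vs. start
a=grab('top')
for n,u,v in(('jar',174,240),('shaker',353,190),('tin',268,170)): print(n,P(a,u,v).round(3))
E
```

```text
[0.47477372 0.15376926 0.18533008] [ 0.15947167 -0.52447263 -0.60500343] 0.0056724553518969
tab [-1.0691325   8.85051877] [-12.6175324    6.30193578] [10.43559703 12.57266504] 38
post [-21.94650243 -42.43037586] 22
jar [0.455 0.309 0.107]
shaker [ 0.575 -0.105  0.088]
tin [0.628 0.095 0.054]
```

The tab is at y ≈ 10 (home), the post is in line, and the bystanders are unmoved. Handing in.

```bash
python3 -c "
from bench import r
print(r.hand_in())"
```

```text
the job is handed in; nothing more can be done
None
```

The knife box is locked and the job handed in at about 16 s: the disc is lined up, the bolt is home against its stop, and the spice jar, salt shaker and small tin have not moved. I viewed 11 pictures, one over the limit of 10, and the hand-in returned no verdict.

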